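Cock the smear spreader and load its slide

ROBOT

A 6-joint arm with a two-finger parallel gripper is mounted at the origin on a cart in front of the work surface, level with it; the furniture and walls round the work are solid. World frame = base frame: x ahead of the robot, y to its left, z up, the work surface at z = 0. Lengths are in mm, angles in rad, forces in N, time in s.
With the tool pointing down it reaches from about 350 to 725 mm from the base axis. Payload 6 kg.
Tool frame: the origin (TCP) lies midway between the tips of the shut fingers; the grasp point (between the pads) lies 19 mm behind it (grasp_offset is the distance from the TCP to the grasp point, in mm); z points along the fingers, y is the direction in which the jaws open and shut (so a half turn about z gives the same grasp; the last joint's range is limited). The gripper opens to 85 mm and grips with 20 to 120 N. Pads are 22 mm wide; open, the fingers measure 114 mm over their backs; the gripper's body (76 mm by 85 mm) begins 54 mm behind the grasp point. The pads swing forward as they close: fully open they stand 13 mm farther back than shut.
Start: joints at [1.47, 0.04, 0.085, 0, -1.615, -0.334], TCP at [252.709, 544.161, 231.261] pointing down, gripper open.
Joint ranges: [-2.56, 2.56], [-1.29, 2.01], [-1.08, 1.49], [-3.29, 1.98], [-2.81, -0.18], [-2.99, 2.99]. Speed limits (rad/s): [2.57, 2.57, 3.01, 3.14, 3.14, 3.14].

INTERFACE

Orientations are given as a unit quaternion [w, x, y, z].
In Python, from bench import sense, get_image, get_calibration, job_done, grasp_offset gives the robot as it stands.
- The arm moves only by the tool send_rows, never from a script. Its argument "motion" is a list of rows, each a list of 7 numbers: the finger opening in m, from 0 to 0.0854, then the shift along the tool's x, y, z in m, then the turn, a rotation vector about the tool's x, y, z in rad. In form: [[fingers, dx, dy, dz, rx, ry, rz], ...]. A call has 1 to 5 rows; each row is the pose to reach, as a shift and turn from the pose measured when the call began, along the tool's axes at that moment; what a row does not reach only later rows make up. A row lasts 1/12 s, in which the tool goes at most 41.7 mm and 7.16 degrees, less where a joint would pass 70% of its speed; a pose out of reach is approached as far as the arm can. A call with a gripper value outside its range is refused whole. The fingers move at their own pace and stop on an object; "grip_force" is the grip in N (left out, the last holds). Time passes only in rows, so rows that repeat a pose let the fingers close. It gives the time, the measured TCP pose, the force and the opening at its end, in the units of the state.
- sense(): the state, without advancing time (a new reading comes with each control period).
- get_image(name): name is "scene" or "top" or "wrist"; returns the picture (480x640x3 uint8, blue, green, red); there is no depth.
- get_calibration(name): a dict with "vertical_fov" (degrees; the focal length in pixels is half the picture's height over the tangent of half this angle, whatever the lens; pixels are square), "cx", "cy" (the principal point, pixels), "dist_coeffs" ([k1, k2, p1, p2, k3] as OpenCV has them; the pictures are not rectified), "pose" (4x4, takes a point from camera to world coordinates). Camera axes: x right, y down, z forward; pixel columns grow to the right and rows downward; lengths in mm; the calibration is good to about 2 mm. A picture is of the moment at which its call begins: read the wrist's pose just before it. get_calibration takes no time and is no camera call; for the wrist camera it gives the pose at the moment of the call.
- job_done(): hands the job in, once; it reports no verdict.
The state is a dict: "time": time; "joints": joint angles; "joint_velocities": joint speeds; "tau": joint torques, N m; "position": TCP position; "eef_rot": TCP orientation; "force": force on the tool from outside, world axes, zero at the start; "wrist_torque": the same for the moment, N m; "gripper_width": finger opening in mm.
Only numpy, scipy, OpenCV 4.12 (cv2) and the standard library are available. Lean on these libraries where they do the work, as an engineer would, in place of code of your own. Each camera call takes 0.05 s, during which the arm holds its last target. There are 200 camera calls.

TASK

Get the smear spreader ready: draw its sprung arm slowly back until the hook catches it and holds it by itself, never letting the arm snap back; then push the slide carrier along its lane, under the bridge, fully home, with the arm still cocked. Leave the other things on the bench where they are.

Things in the scene. Friction and masses are not known exactly. Their poses are not given: they have to be found in the camera images.
- spreader: the smear spreader: fixed grey base plate 260 x 250 mm, top face 12 mm above the bench, origin on the bench under its centre, z up. Its axes are used below: x across the plate, away from the robot (turned by up to 20 degrees), y along the slide lane. Arm pivot at x -20, y +90 mm; slide lane along y at x +75 mm; hook near x -50, y -10 mm
- pivot (a point): point on the vertical pivot axis of the sprung arm, at the arm's mid-height (52 mm above the bench); z up
- post (a point): middle of the upright dark steel finger post on the sprung arm, 16 mm diameter, standing from 60 to 88 mm above the bench, 160 mm from the pivot axis, with free space round it. The arm is a steel bar 10 mm wide, from 44 to 60 mm above the bench, ending 12 mm beyond the post
- spring_arm (a joint): angle of the sprung arm, rad: 0 at rest on its stop, growing as it is drawn back, clockwise seen from above (limit 1.75). At 0 it points from the pivot along spreader x turned by -20 degrees; at 1.22 along spreader -y. The spring pulls home with about 4.5 N at the post at 0 and 8 N at 1.4. Caught, it rests at some angle between 1.04 and 1.38, different each time and not told
- tab (a point): middle of the outer face (towards spreader -y) of the upright tab of the slide carrier, an aluminium tray 94 mm long with a glass slide; 31 mm above the bench. Tab 38 mm wide, 6 mm thick, top edge 40 mm above the bench; free space on its -y side down to the plate's top (12 mm). The bridge is 38 mm high over the bench, near edge at spreader y +2 mm; the tab stays short of it
- carrier (a joint): travel of the slide carrier along spreader +y, m: 0 out, 0.08 fully home against its stop; it stays where it is left, and takes about 1.5 N to push
- slide_box: bystander: closed blue slide case 98 x 135 x 36 mm, origin under its centre
- tally: bystander: grey hand tally counter 66 x 58 x 25 mm, origin under its centre
- stain_bottle: bystander: brown bottle with white cap, 53 mm diameter, 120 mm tall, standing beside the spreader's +y edge, origin under its centre
- bar (a point): point of the arm's bar that the hook catches, 100 mm from the pivot, at mid-height of the bar. To feel for the catch, draw in small steps (0.05 rad) and ease forward after each by up to 0.15 rad: once caught, the arm stays and the load on the fingers vanishes; if not caught, the arm follows the fingers at full load. A free arm let go snaps home
- catch_rails (a point): middle of the two rails, on the plate's top, between which the hook's block is clamped at a different place along spreader x each time. The hook is a steel C-shaped tumbler some 75 mm tall, open towards the arm. The slowly drawn bar lifts its nose, passes under it, and must go 0.08 rad beyond the angle where it will rest caught before the nose drops; touching the hook may fire it
- hook_far (a point): end of the rails nearest the plate's -x edge, where the hook falls if tipped too far. Drawn more than about 0.16 rad beyond the angle where it would rest caught, the bar pushes the hook over its balance: it falls open backwards and holds nothing until tipped up again. Drawing faster than about 60 mm/s at the post can throw it open too

How it is judged:
By the outcome, as a careful person would: the job done as asked, in the order asked, and still so for the second after the job is handed in, with the robot touching nothing.
It also fails if it takes over 72 s, if anything falls off the work surface, if the arm or the gripper's body presses on something with over 40 N, if the wrist force passes 120 N, or if a joint passes its speed limit or range.

## Working session

There is one attempt and no reset: what is moved stays moved. The work goes in short steps, Python scripts to look and compute and a tool call to move; the robot and the scene stay as the last step left them, time stands still between calls to the robot, and variables do not carry over. Pictures are saved under pics/ and viewed, on a budget of 10 in all, crops included, one or two more only if the job needs it, and the job is handed in when it is done.

Besides the shell and the picture viewer there is one more tool, called after ">>>" by a JSON object that holds its "fn" and its "kwargs". send_rows: Moves the arm, as the interface text tells. Its arguments: {"type":"object","properties":{"motion":{"type":"array","items":{"type":"array","items":{"type":"number"}}},"grip_force":{"type":"number"}},"required":["motion"]}

```bash
mkdir -p pics; python3 - <<'E'
from bench import *
import cv2
for n in("scene","top"):
    c=get_calibration(n);print(n,c);cv2.imwrite(f"pics/{n}0.png",get_image(n))
print(sense(),grasp_offset)
E
```

```text
scene {'vertical_fov': 57.615763010160634, 'cx': 309.77866161613684, 'cy': 235.55681089498987, 'dist_coeffs': array([-0.05083416,  0.        ,  0.        ,  0.        ,  0.        ]), 'pose': array([[ 8.07698466e-01, -2.43078380e-01,  5.37155554e-01,
        -1.61538029e+02],
       [-5.89134358e-01, -3.68774161e-01,  7.18975887e-01,
        -9.78861444e+02],
       [ 2.33215953e-02, -8.97172514e-01, -4.41064149e-01,
         6.34604588e+02],
       [ 0.00000000e+00,  0.00000000e+00,  0.00000000e+00,
         1.00000000e+00]])}
top {'vertical_fov': 54.24862636916619, 'cx': 322.0473354192678, 'cy': 240.8882690995218, 'dist_coeffs': array([-0.12632236,  0.        ,  0.        ,  0.        ,  0.        ]), 'pose': array([[-1.60742924e-02, -9.90343908e-01,  1.37697350e-01,
         4.01782408e+02],
       [-9.99691875e-01,  1.33130878e-02, -2.09503243e-02,
        -4.34345306e+01],
       [ 1.89148492e-02, -1.37991684e-01, -9.90252757e-01,
         1.22024171e+03],
       [ 0.00000000e+00,  0.00000000e+00,  0.00000000e+00,
         1.00000000e+00]])}
{'time': 0.1, 'joints': array([ 1.46968857e+00,  4.07056341e-02,  8.39119836e-02, -4.05514405e-04,
       -1.61549159e+00, -3.33710068e-01]), 'joint_velocities': array([-0.0015547 ,  0.00051512,  0.00306796,  0.00239509,  0.00280354,
       -0.00019691]), 'tau': array([-6.02756758e-03, -3.69344366e+01,  3.48280299e+01,  6.95184052e+00,
       -4.58191673e-03,  3.27738285e-06]), 'position': array([252.55143444, 543.93263951, 230.40611191]), 'eef_rot': array([ 7.62932749e-04,  9.76461256e-01, -2.15691493e-01, -1.14806893e-04]), 'force': array([ 0.40177698, -0.00616064,  0.3672183 ]), 'wrist_torque': array([-0.02581719,  0.01155626,  0.00653213]), 'gripper_width': 85.31451063197225} 18.700000000000003
```

View pics/top0.png

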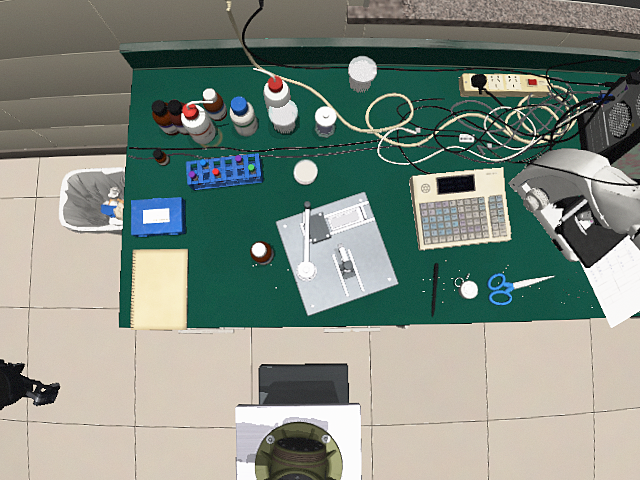

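View pics/scene0.png

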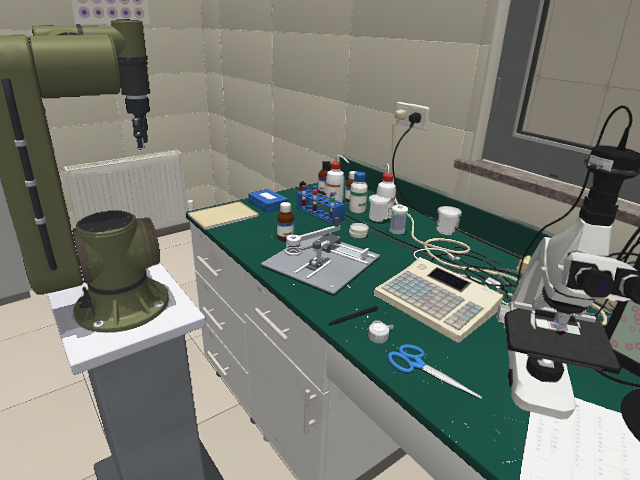

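The plate's corners are at about (276,227), (366,194), (398,281) and (308,314). The pivot is at about (306,270), the post near (307,205), the bottle at (261,252). I'll enlarge that area.

```bash
cat > h.py <<'E'
import numpy as np,cv2
from bench import *
def cam(n,c=None):
    c=c or get_calibration(n);f=240/np.tan(np.radians(c["vertical_fov"]/2))
    return np.array([[f,0,c["cx"]],[0,f,c["cy"]],[0,0,1]]),np.array(c["dist_coeffs"]),np.array(c["pose"])
def at_z(n,px,z,c=None):
    K,d,P=cam(n,c);px=np.array(px,float).reshape(-1,1,2)
    r=cv2.undistortPoints(px,K,d).reshape(-1,2);r=np.c_[r,np.ones(len(r))]@P[:3,:3].T
    o=P[:3,3];return o+r*((z-o[2])/r[:,2])[:,None]
def proj(n,X,c=None):
    K,d,P=cam(n,c);T=np.linalg.inv(P)
    return cv2.projectPoints(np.array(X,float).reshape(-1,1,3),cv2.Rodrigues(T[:3,:3])[0],T[:3,3],K,d)[0].reshape(-1,2)
E
python3 - <<'E'
from h import *
im=cv2.imread("pics/top0.png")[180:330,235:410]
cv2.imwrite("pics/topz.png",cv2.resize(im,None,fx=4,fy=4,interpolation=cv2.INTER_CUBIC))
E
```

```text
(no output)
```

View pics/topz.png

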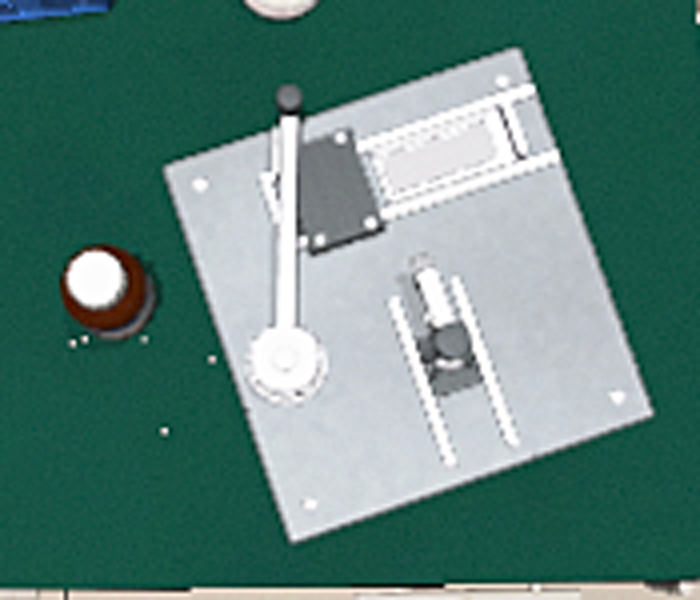

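The crop shows the corners at (164,168), (520,48), (653,412) and (291,543), the pivot cap at (286,360) and the post top at (289,95). The tab is near (512,132). The hook block is at (455,370), with its nose toward (420,260).

```bash
python3 - <<'E'
from h import *
z=lambda p:np.array(p,float)/4+np.array([235,180])-.375
C=at_z("top",z([(164,168),(520,48),(653,412),(291,543)]),12)[:,:2]
L=np.array([(130,125),(130,-125),(-130,-125),(-130,125)],float)
c=C.mean(0);H=(C-c).T@L
th=np.arctan2(H[1,0]-H[0,1],H[0,0]+H[1,1]);R=np.array([[np.cos(th),-np.sin(th)],[np.sin(th),np.cos(th)]])
print(c,np.degrees(th),C-(c+L@R.T))
for n,p,h in(("pivot",(286,360),66),("post",(289,95),88),("tabtop",(513,132),40),("nose",(420,260),80),("blk",(450,340),85),("railL-",(450,462),20),("railR-",(514,442),20),("railL+",(396,300),20),("bottle",(97,278),120)):
    w=at_z("top",z([p]),h)[0,:2];print(n,w,"local",R.T@(w-c))
g=lambda x,y:c+R@[x,y]
pv=g(-20,90);print("pivot pred",pv)
for t in np.arange(0,1.5,.2):
    a=th-np.radians(20)-t;print(t,(pv+160*np.array([np.cos(a),np.sin(a)])).round(1),np.hypot(*(pv+160*np.array([np.cos(a),np.sin(a)]))).round())
for t in(-60,-40,-15,-20):print(t,g(75,t))
E
```

```text
[ 539.69310495 -106.14670822] 18.337737285460232 [[-1.4237811  -1.66968968]
 [-2.1409384  -0.24448137]
 [ 2.34069796  1.94065043]
 [ 1.22402153 -0.02647937]]
pivot [491.24920845 -27.42377829] local [-21.2162125   89.96656675]
post [653.22360497 -31.43098548] local [131.27213695  35.2028368 ]
tabtop [ 637.91480839 -174.66515713] local [ 71.67673646 -95.94126494]
nose [ 550.48603573 -110.60487781] local [ 8.84223003 -7.62742413]
blk [ 500.49642853 -127.55700757] local [-43.94226849  -7.9910826 ]
railL- [ 427.99244885 -130.62652186] local [-113.73010827   11.90631434]
railR- [ 440.02183916 -171.94689152] local [-115.31170927  -31.10040279]
railL+ [532.52434371 -98.10490563] local [-4.27462696  9.8888468 ]
bottle [537.11585781  83.03087553] local [ 57.072249   180.38170304]
pivot pred [492.39314112 -27.00940083]
0.0 [652.3 -31.7] 653.0
0.2 [648.2 -63.3] 651.0
0.4 [637.9 -93.6] 645.0
0.6000000000000001 [ 621.8 -121.1] 633.0
0.8 [ 600.5 -145. ] 618.0
1.0 [ 574.9 -164.1] 598.0
1.2000000000000002 [ 546.  -177.8] 574.0
1.4000000000000001 [ 515.  -185.4] 547.0
-60 [ 629.76155277 -139.50348725]
-40 [ 623.46919843 -120.51911797]
-15 [615.60375549 -96.78865638]
-20 [ 617.17684408 -101.5347487 ]
```

```bash
cat >> h.py <<'E'
from scipy.spatial.transform import Rotation as Ro
TH=np.radians(18.34);O=np.array([539.7,-106.1]);RS=np.array([[np.cos(TH),-np.sin(TH)],[np.sin(TH),np.cos(TH)]])
g=lambda x,y:O+RS@np.array([x,y]); PV=np.array([492.2,-27.1])
def rel(xyz,yaw_y,s=None):
    "row (m,rad) from measured pose to tool-down pose with tool y at yaw_y"
    s=s or sense();q=s["eef_rot"];R0=Ro.from_quat([q[1],q[2],q[3],q[0]])
    y=np.array([np.cos(yaw_y),np.sin(yaw_y),0]);z=np.array([0,0,-1.]);x=np.cross(y,z)
    R1=Ro.from_matrix(np.c_[x,y,z])
    return np.r_[R0.inv().apply(np.array(xyz)-s["position"])/1000,(R0.inv()*R1).as_rotvec()].round(4)
def arm(t,dy=0,z=62,r=160):
    "TCP pose for arm angle t, TCP dy mm ahead (draw direction) of post"
    a=TH-np.radians(20)-t;u=np.array([np.cos(a),np.sin(a)]);v=np.array([u[1],-u[0]])
    return np.r_[PV+r*u+dy*v,z],a-np.pi/2
E
python3 - <<'E'
from h import *
p,y=arm(0,0,150);print(p,y,rel(p,y))
E
```

```text
[652.1328524 -31.734946  150.       ] -1.5997687923780024 [ 6.049e-01  3.537e-01  8.100e-02  1.500e-03  2.000e-04 -4.058e-01]
```

>>> {"fn": "send_rows", "kwargs": {"motion": [[0.04,0.605,0.354,0,0,0,-0.406],[0.04,0.605,0.354,0,0,0,-0.406],[0.04,0.605,0.354,0,0,0,-0.406],[0.04,0.605,0.354,0,0,0,-0.406],[0.04,0.605,0.354,0,0,0,-0.406]]}}

```text
time: 0.52
position: [371.7, 371.5, 230.8]
eef_rot: [0.001, 1.0, -0.013, -0.0]
force: [1.2, -0.0, 0.3]
gripper_width: 40.0
```

```bash
python3 - <<'E'
from h import *
p,y=arm(0,0,150);print(sense()["position"],sense()["joints"],rel(p,y))
E
```

```text
[371.6945951  371.49451922 230.83832549] [ 1.16826675e+00 -1.57042360e-01 -1.04815812e-01 -1.31980791e-04
 -1.62502343e+00  3.76593303e-01] [0.2909 0.3957 0.0813 0.0018 0.0009 0.003 ]
```

>>> {"fn": "send_rows", "kwargs": {"motion": [[0.04,0.291,0.396,0,0,0,0],[0.04,0.291,0.396,0,0,0,0],[0.04,0.291,0.396,0,0,0,0],[0.04,0.291,0.396,0,0,0,0],[0.04,0.291,0.396,0,0,0,0]]}}

```text
time: 0.93
position: [490.6, 200.2, 231.1]
eef_rot: [0.001, 1.0, -0.013, -0.0]
force: [0.4, 1.0, 0.2]
gripper_width: 40.1
```

>>> {"fn": "send_rows", "kwargs": {"motion": [[0.04,0.166,0.228,0,0,0,0],[0.04,0.166,0.228,0,0,0,0],[0.04,0.166,0.228,0,0,0,0],[0.04,0.166,0.228,0,0,0,0],[0.04,0.166,0.228,0,0,0,0]]}}

```text
time: 1.35
position: [608.5, 28.4, 230.9]
eef_rot: [0.001, 1.0, -0.013, -0.001]
force: [1.1, 1.5, 0.7]
gripper_width: 40.2
```

```bash
python3 - <<'E'
from h import *
p,y=arm(0,0,150);print(sense()["position"],sense()["joints"],rel(p,y))
E
```

```text
[608.5449461   28.35424404 230.85311795] [ 3.75473469e-01  6.61080696e-02  1.10674310e-01  8.15537574e-04
 -1.61742354e+00  1.16983935e+00] [0.0452 0.0588 0.0809 0.0016 0.0016 0.0035]
```

>>> {"fn": "send_rows", "kwargs": {"motion": [[0.04,0.045,0.059,0.081,0,0,0.003],[0.04,0.045,0.059,0.081,0,0,0.003],[0.04,0.045,0.059,0.081,0,0,0.003],[0.04,0.045,0.059,0.081,0,0,0.003],[0.04,0.045,0.059,0.081,0,0,0.003]]}}

```text
time: 1.77
position: [651.1, -33.1, 147.0]
eef_rot: [0.001, 1.0, -0.015, -0.003]
force: [0.1, -0.6, -0.0]
gripper_width: 39.9
```

```bash
python3 - <<'E'
from h import *
c=get_calibration("wrist");im=get_image("wrist");cv2.imwrite("pics/w1.png",im)
import json;json.dump({k:np.array(v).tolist() for k,v in c.items()},open("w1.json","w"))
p,y=arm(0,0,62);print(sense()["position"],rel(p,y),c["pose"])
print(proj("wrist",[[*arm(0)[0][:2],88],[*g(75,-94),40],[*g(130,-125),12]],c))
E
```

```text
[651.77377491 -32.29852814 149.48408309] [ 0.0006 -0.0008  0.0875  0.0022  0.0026 -0.0003] [[-2.90540441e-02 -9.56973889e-01 -2.88715843e-01  7.23494958e+02]
 [-9.99575386e-01  2.84558899e-02  6.26970693e-03 -3.60298595e+01]
 [ 2.21572042e-03  2.88775410e-01 -9.57394304e-01  2.88901240e+02]
 [ 0.00000000e+00  0.00000000e+00  0.00000000e+00  1.00000000e+00]]
[[312.20940969 253.22599856]
 [528.04497951 239.0933192 ]
 [535.50308797 138.8631866 ]]
```

View pics/w1.png

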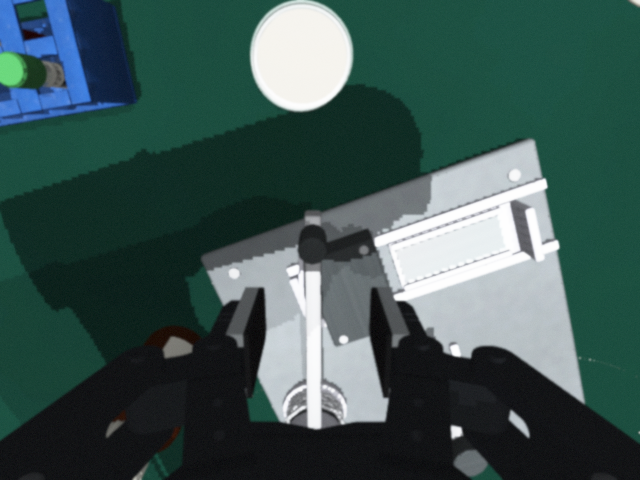

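The wrist view shows the post at (313,243), centred between the open fingers. The tab is at (530,230), and the plate corner at (533,140) agrees with the prediction. I'll lower around the post.

>>> {"fn": "send_rows", "kwargs": {"motion": [[0.04,0.002,0,0.03,0,0,0],[0.04,0.002,0,0.06,0,0,0],[0.04,0.002,0,0.08,0,0,0],[0.04,0.002,0,0.0875,0,0,0],[0.04,0.002,0,0.0875,0,0,0]]}}

```text
time: 2.23
position: [652.9, -31.7, 61.5]
eef_rot: [0.001, 1.0, -0.014, -0.002]
force: [-0.1, 0.7, 0.1]
gripper_width: 39.8
```

```bash
python3 - <<'E'
from h import *
print(sense()["position"],sense()["force"])
for i,t in enumerate([0,.02,.04,.06,.08]):print(rel(*arm(t,6+1.5*i)))
E
```

```text
[652.91020689 -31.66795113  61.4575784 ] [-0.07111489  0.71066193  0.12868553]
[-0.0008  0.0061 -0.0005  0.0025  0.004   0.001 ]
[-0.001   0.0108 -0.0005  0.0025  0.0039  0.021 ]
[-0.0013  0.0155 -0.0005  0.0026  0.0039  0.041 ]
[-0.0017  0.0202 -0.0005  0.0026  0.0039  0.061 ]
[-0.0023  0.0248 -0.0005  0.0027  0.0039  0.081 ]
```

>>> {"fn": "send_rows", "kwargs": {"motion": [[0.04,0,0.006,0,0,0,0],[0.04,0,0.0095,0,0,0,0.02],[0.04,-0.001,0.013,0,0,0,0.04],[0.04,-0.001,0.0165,0,0,0,0.06],[0.04,-0.002,0.02,0,0,0,0.08]]}}

```text
time: 2.65
position: [652.0, -51.0, 63.7]
eef_rot: [0.0, 0.998, -0.055, 0.0]
force: [2.9, 4.1, 2.7]
gripper_width: 39.9
```

```bash
cat >> h.py <<'E'
def where():
    s=sense();d=s["position"][:2]-PV;r=np.hypot(*d)
    q=s["eef_rot"];M=Ro.from_quat([q[1],q[2],q[3],q[0]]).as_matrix()
    b=TH-np.radians(20)-np.arctan2(d[1],d[0])   # clockwise angle of TCP
    print("t",s["time"],"r",r.round(1),"tcp ang",b.round(3),"arm(12 behind)",(b-np.arcsin(12/r)).round(3),"z",s["position"][2].round(1),"yaw-ang",(TH-np.radians(20)-np.pi/2-np.arctan2(M[1,1],M[0,1])).round(3),"F tool",(M.T@s["force"]).round(1),"w",s["gripper_width"].round(1))
E
python3 - <<'E'
from h import *
where()
for t in np.arange(.1,.21,.02):print(rel(*arm(t,12)))
E
```

```text
Traceback (most recent call last):
  File "h.py", line 30, in where
    print("t",s["time"],"r",r.round(1),"tcp ang",b.round(3),"arm(12 behind)",(b-np.arcsin(12/r)).round(3),"z",s["position"][2].round(1),"yaw-ang",(TH-np.radians(20)-np.pi/2-np.arctan2(M[1,1],M[0,1])).round(3),"F tool",(M.T@s["force"]).round(1),"w",s["gripper_width"].round(1))
                                                                                                                                                                                                                                                        ^^^^^^^^^^^^^^^^^^^^^^^^
AttributeError: 'float' object has no attribute 'round'
```

```bash
sed -i 's/,"w",s\["gripper_width"\].round(1)//' h.py
python3 - <<'E'
from h import *
where()
for t in np.arange(.08,.20,.024):print(rel(*arm(t,12)))
E
```

```text
t 2.65 r 161.6 tcp ang 0.12 arm(12 behind) 0.045 z 63.7 yaw-ang 0.081 F tool [ 2.4 -4.4 -2.7]
[-0.0015  0.0056  0.0017  0.0008 -0.001  -0.0007]
[-0.0018  0.0094  0.0018  0.0008 -0.001   0.0233]
[-0.0022  0.0132  0.0018  0.0008 -0.001   0.0473]
[-0.0027  0.0171  0.0018  0.0008 -0.001   0.0713]
[-0.0033  0.0209  0.0018  0.0008 -0.001   0.0953]
```

>>> {"fn": "send_rows", "kwargs": {"motion": [[0.04,-0.001,0.004,0.001,0,0,0.025],[0.04,-0.0015,0.008,0.0015,0,0,0.05],[0.04,-0.002,0.012,0.0015,0,0,0.075],[0.04,-0.003,0.016,0.0015,0,0,0.1],[0.04,-0.004,0.02,0.0015,0,0,0.125]]}}

```text
time: 3.07
position: [647.4, -70.2, 63.6]
eef_rot: [-0.0, 0.993, -0.118, 0.003]
force: [4.5, 3.9, 1.0]
gripper_width: 39.6
```

>>> {"fn": "send_rows", "kwargs": {"motion": [[0.04,-0.0005,0.004,0,0,0,0.025],[0.04,-0.001,0.008,0,0,0,0.05],[0.04,-0.0015,0.012,0,0,0,0.075],[0.04,-0.002,0.016,0,0,0,0.1],[0.04,-0.0027,0.02,0,0,0,0.125]]}}

```text
time: 3.48
position: [640.8, -88.7, 63.7]
eef_rot: [-0.001, 0.983, -0.181, 0.004]
force: [5.4, 3.0, -1.2]
gripper_width: 40.1
```

```bash
python3 - <<'E'
from h import *
where()
E
```

```text
t 3.4833 r 160.8 tcp ang 0.364 arm(12 behind) 0.289 z 63.7 yaw-ang 0.335 F tool [ 4.  -4.7  1.3]
```

>>> {"fn": "send_rows", "kwargs": {"motion": [[0.04,0,0.004,0.001,0,0,0.022],[0.04,0,0.008,0.0015,0,0,0.045],[0.04,-0.0005,0.012,0.0015,0,0,0.07],[0.04,-0.001,0.016,0.0015,0,0,0.095],[0.04,-0.0017,0.02,0.0015,0,0,0.12]]}}

```text
time: 3.9
position: [632.6, -106.3, 63.0]
eef_rot: [-0.002, 0.971, -0.241, 0.004]
force: [1.7, 4.7, 2.1]
gripper_width: 39.7
```

>>> {"fn": "send_rows", "kwargs": {"motion": [[0.04,-0.0005,0.004,0,0,0,0.025],[0.04,-0.001,0.008,0,0,0,0.05],[0.04,-0.0015,0.012,0,0,0,0.075],[0.04,-0.002,0.016,0,0,0,0.1],[0.04,-0.0027,0.02,0,0,0,0.125]]}}

```text
time: 4.32
position: [621.8, -122.4, 63.1]
eef_rot: [-0.003, 0.953, -0.302, 0.005]
force: [4.8, 4.1, -2.1]
gripper_width: 39.8
```

```bash
python3 - <<'E'
from h import *
where()
E
```

```text
t 4.3167 r 160.8 tcp ang 0.605 arm(12 behind) 0.531 z 63.1 yaw-ang 0.585 F tool [ 1.5 -6.1  2.2]
```

>>> {"fn": "send_rows", "kwargs": {"motion": [[0.04,0,0.004,0,0,0,0.022],[0.04,-0.0005,0.008,0,0,0,0.045],[0.04,-0.001,0.012,0,0,0,0.07],[0.04,-0.0015,0.016,0,0,0,0.095],[0.04,-0.002,0.02,0,0,0,0.12]]}}

```text
time: 4.73
position: [609.2, -137.2, 63.0]
eef_rot: [-0.005, 0.933, -0.36, 0.006]
force: [4.6, 3.4, -1.5]
gripper_width: 39.7
```

>>> {"fn": "send_rows", "kwargs": {"motion": [[0.04,-0.0003,0.003,0,0,0,0.018],[0.04,-0.0006,0.006,0,0,0,0.037],[0.04,-0.001,0.009,0,0,0,0.056],[0.04,-0.0015,0.012,0,0,0,0.075],[0.04,-0.002,0.015,0,0,0,0.094]]}}

```text
time: 5.15
position: [598.8, -146.8, 63.0]
eef_rot: [-0.006, 0.915, -0.404, 0.007]
force: [6.6, 1.9, -2.7]
gripper_width: 40.0
```

```bash
python3 - <<'E'
from h import *
where()
c=get_calibration("wrist");cv2.imwrite("pics/w2.png",get_image("wrist"))
E
```

```text
t 5.15 r 160.3 tcp ang 0.814 arm(12 behind) 0.74 z 63.0 yaw-ang 0.803 F tool [ 3.  -6.1  2.9]
```

View pics/w2.png

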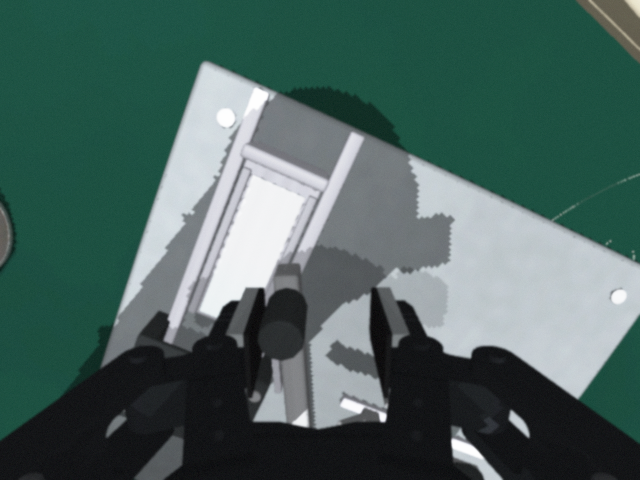

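The post rests against the left pad at about (280,325), and the bar lies along the tool axis. I'll keep drawing, more slowly.

>>> {"fn": "send_rows", "kwargs": {"motion": [[0.04,0,0.003,0,0,0,0.012],[0.04,-0.0003,0.006,0,0,0,0.03],[0.04,-0.0006,0.009,0,0,0,0.048],[0.04,-0.001,0.012,0,0,0,0.066],[0.04,-0.0015,0.015,0,0,0,0.085]]}}

```text
time: 5.62
position: [587.4, -155.9, 63.0]
eef_rot: [-0.007, 0.896, -0.444, 0.008]
force: [7.7, 3.4, -3.6]
gripper_width: 39.9
```

>>> {"fn": "send_rows", "kwargs": {"motion": [[0.04,-0.0003,0.003,0,0,0,0.018],[0.04,-0.0006,0.006,0,0,0,0.036],[0.04,-0.001,0.009,0,0,0,0.054],[0.04,-0.0014,0.012,0,0,0,0.073],[0.04,-0.0018,0.015,0,0,0,0.092]]}}

```text
time: 6.03
position: [575.6, -163.5, 62.9]
eef_rot: [-0.009, 0.874, -0.486, 0.009]
force: [7.6, 1.6, -3.5]
gripper_width: 40.0
```

>>> {"fn": "send_rows", "kwargs": {"motion": [[0.04,-0.0003,0.003,0,0,0,0.018],[0.04,-0.0006,0.006,0,0,0,0.036],[0.04,-0.001,0.009,0,0,0,0.054],[0.04,-0.0014,0.012,0,0,0,0.073],[0.04,-0.0018,0.015,0,0,0,0.092]]}}

```text
time: 6.45
position: [563.8, -169.6, 62.9]
eef_rot: [-0.011, 0.85, -0.526, 0.01]
force: [7.1, 1.5, -4.0]
gripper_width: 40.0
```

```bash
python3 - <<'E'
from h import *
where()
E
```

```text
t 6.45 r 159.5 tcp ang 1.076 arm(12 behind) 1.001 z 62.9 yaw-ang 1.08 F tool [ 1.8 -6.9  4.3]
```

>>> {"fn": "send_rows", "kwargs": {"motion": [[0.04,0.0002,0.002,0,0,0,0.005],[0.04,0.0002,0.004,0,0,0,0.01],[0.04,0,0.006,0,0,0,0.02],[0.04,-0.0001,0.008,0,0,0,0.032],[0.04,-0.0002,0.01,0,0,0,0.045]]}}

```text
time: 6.87
position: [555.9, -173.5, 62.8]
eef_rot: [-0.012, 0.838, -0.546, 0.011]
force: [5.9, 3.4, -3.4]
gripper_width: 39.9
```

>>> {"fn": "send_rows", "kwargs": {"motion": [[0.04,-0.0002,0.002,0,0,0,0.012],[0.04,-0.0004,0.004,0,0,0,0.024],[0.04,-0.0007,0.006,0,0,0,0.036],[0.04,-0.001,0.008,0,0,0,0.048],[0.04,-0.0013,0.01,0,0,0,0.06]]}}

```text
time: 7.28
position: [547.5, -176.5, 62.8]
eef_rot: [-0.014, 0.82, -0.572, 0.012]
force: [8.8, 0.8, -3.6]
gripper_width: 39.7
```

```bash
python3 - <<'E'
from h import *
where()
E
```

```text
t 7.2833 r 159.3 tcp ang 1.187 arm(12 behind) 1.112 z 62.8 yaw-ang 1.188 F tool [ 2.3 -8.4  3.9]
```

>>> {"fn": "send_rows", "kwargs": {"motion": [[0.04,0,0.0017,0,0,0,0.005],[0.04,0,0.0034,0,0,0,0.012],[0.04,-0.0002,0.005,0,0,0,0.02],[0.04,-0.0004,0.0068,0,0,0,0.03],[0.04,-0.0004,0.0068,0,0,0,0.03]]}}

```text
time: 7.7
position: [542.0, -178.5, 62.7]
eef_rot: [-0.015, 0.811, -0.585, 0.013]
force: [8.3, 1.6, -3.4]
gripper_width: 40.3
```

```bash
python3 - <<'E'
from h import *
where()
E
```

```text
t 7.7 r 159.4 tcp ang 1.224 arm(12 behind) 1.148 z 62.7 yaw-ang 1.22 F tool [ 1.1 -8.2  3.7]
```

>>> {"fn": "send_rows", "kwargs": {"motion": [[0.04,0,-0.004,0,0,0,-0.024],[0.04,0,-0.008,0,0,0,-0.048],[0.04,0,-0.012,0,0,0,-0.072],[0.04,-0.0003,-0.016,0,0,0,-0.096],[0.04,-0.0005,-0.02,0,0,0,-0.12]]}}

```text
time: 8.12
position: [561.4, -171.0, 62.9]
eef_rot: [-0.015, 0.845, -0.535, 0.014]
force: [4.6, 4.5, -4.1]
gripper_width: 39.8
```

```bash
python3 - <<'E'
from h import *
where()
E
```

```text
t 8.1167 r 159.7 tcp ang 1.094 arm(12 behind) 1.018 z 62.9 yaw-ang 1.1 F tool [-2.2 -5.9  4.3]
```

>>> {"fn": "send_rows", "kwargs": {"motion": [[0.04,0,0.003,0,0,0,0.018],[0.04,-0.0003,0.006,0,0,0,0.036],[0.04,-0.0006,0.009,0,0,0,0.054],[0.04,-0.001,0.012,0,0,0,0.073],[0.04,-0.0014,0.015,0,0,0,0.092]]}}

```text
time: 8.53
position: [548.5, -176.0, 62.8]
eef_rot: [-0.017, 0.819, -0.574, 0.015]
force: [7.9, 1.9, -2.1]
gripper_width: 40.2
```

>>> {"fn": "send_rows", "kwargs": {"motion": [[0.04,0,0.003,0,0,0,0.018],[0.04,-0.0003,0.006,0,0,0,0.036],[0.04,-0.0006,0.009,0,0,0,0.054],[0.04,-0.001,0.012,0,0,0,0.073],[0.04,-0.0012,0.014,0,0,0,0.085]]}}

```text
time: 8.95
position: [536.3, -179.8, 62.7]
eef_rot: [-0.019, 0.793, -0.609, 0.015]
force: [8.7, 1.5, -3.5]
gripper_width: 40.0
```

```bash
python3 - <<'E'
from h import *
where()
E
```

```text
t 8.95 r 158.9 tcp ang 1.261 arm(12 behind) 1.185 z 62.7 yaw-ang 1.281 F tool [ 0.7 -8.6  3.9]
```

>>> {"fn": "send_rows", "kwargs": {"motion": [[0.04,0,-0.004,0,0,0,-0.024],[0.04,0,-0.008,0,0,0,-0.048],[0.04,0,-0.012,0,0,0,-0.072],[0.04,-0.0003,-0.016,0,0,0,-0.096],[0.04,-0.0005,-0.02,0,0,0,-0.12]]}}

```text
time: 9.37
position: [556.2, -173.3, 63.3]
eef_rot: [-0.019, 0.828, -0.56, 0.017]
force: [5.2, 4.5, -2.5]
gripper_width: 40.2
```

```bash
python3 - <<'E'
from h import *
where()
E
```

```text
t 9.3667 r 159.6 tcp ang 1.129 arm(12 behind) 1.054 z 63.3 yaw-ang 1.16 F tool [-2.3 -6.3  2.8]
```

>>> {"fn": "send_rows", "kwargs": {"motion": [[0.04,0,0.0033,0,0,0,0.016],[0.04,-0.0003,0.0066,0,0,0,0.033],[0.04,-0.0006,0.01,0,0,0,0.05],[0.04,-0.001,0.0133,0,0,0,0.07],[0.04,-0.0012,0.0166,0,0,0,0.09]]}}

```text
time: 9.78
position: [541.9, -178.5, 63.2]
eef_rot: [-0.021, 0.802, -0.597, 0.017]
force: [7.3, 2.2, -2.5]
gripper_width: 40.4
```

>>> {"fn": "send_rows", "kwargs": {"motion": [[0.04,0,0.003,0,0,0,0.018],[0.04,-0.0001,0.006,0,0,0,0.036],[0.04,-0.0003,0.009,0,0,0,0.054],[0.04,-0.0005,0.012,0,0,0,0.073],[0.04,-0.0007,0.014,0,0,0,0.085]]}}

```text
time: 10.2
position: [530.3, -181.5, 63.2]
eef_rot: [-0.023, 0.775, -0.631, 0.018]
force: [10.1, 2.9, -2.6]
gripper_width: 40.5
```

```bash
python3 - <<'E'
from h import *
where()
E
```

```text
t 10.2 r 159.0 tcp ang 1.3 arm(12 behind) 1.224 z 63.2 yaw-ang 1.337 F tool [ -0.8 -10.3   3.2]
```

>>> {"fn": "send_rows", "kwargs": {"motion": [[0.04,0,-0.004,0,0,0,-0.024],[0.04,0,-0.008,0,0,0,-0.048],[0.04,0,-0.012,0,0,0,-0.072],[0.04,-0.0003,-0.016,0,0,0,-0.096],[0.04,-0.0005,-0.02,0,0,0,-0.12]]}}

```text
time: 10.62
position: [549.5, -177.3, 64.5]
eef_rot: [-0.022, 0.812, -0.583, 0.019]
force: [-0.3, -0.4, 0.2]
gripper_width: 40.2
```

```bash
python3 - <<'E'
from h import *
where()
E
```

```text
t 10.6167 r 160.8 tcp ang 1.177 arm(12 behind) 1.102 z 64.5 yaw-ang 1.216 F tool [ 0.3  0.4 -0.2]
```

Load gone after the ease, so the hook has caught. I'll lift straight off and check.

```bash
python3 - <<'E'
from h import *
p=sense()["position"];Y=TH-np.pi
print(sense()["force"],rel([p[0],p[1],110],Y),rel([p[0],p[1],160],Y))
q=sense()["eef_rot"];print(Ro.from_quat([q[1],q[2],q[3],q[0]]).as_matrix().round(3))
E
```

```text
[-0.26725046 -0.44719564  0.20838265] [ 0.0003 -0.0026 -0.0455 -0.0576 -0.0061  0.0058] [ 0.0006 -0.0055 -0.0954 -0.0576 -0.0061  0.0058]
[[ 0.32  -0.946  0.057]
 [-0.947 -0.32   0.012]
 [ 0.006 -0.058 -0.998]]
```

>>> {"fn": "send_rows", "kwargs": {"motion": [[0.04,0,-0.0005,-0.01,0,0,0],[0.04,0,-0.0015,-0.025,0,0,0],[0.04,0,-0.0026,-0.045,0,0,0],[0.04,0,-0.004,-0.07,-0.03,0,0],[0.04,0,-0.0055,-0.095,-0.057,-0.006,0.006]]}}

```text
time: 11.03
position: [548.3, -177.5, 161.7]
eef_rot: [0.001, 0.81, -0.586, -0.0]
force: [0.8, -0.6, 0.5]
gripper_width: 39.8
```

```bash
python3 - <<'E'
from h import *
t=get_image("top")[180:330,235:410];s=get_image("scene")[210:310,250:390]
a=cv2.resize(t,(400,343),interpolation=3);b=cv2.resize(s,(400,286),interpolation=3);w=cv2.resize(get_image("wrist"),(400,300))
C=np.zeros((600,800,3),np.uint8);C[:343,:400]=a;C[:286,400:]=b;C[290:590,400:]=w
cv2.imwrite("pics/c3.png",C)
print(sense()["position"],sense()["force"],[rel([*g(75,-132),z],TH-np.pi) for z in(130,22)])
E
```

```text
[ 550.36464893 -177.46972968  163.00716699] [-0.30238012 -0.14229396 -1.00551641] [array([ 0.0607, -0.0873,  0.0335, -0.0041, -0.0026, -0.0011]), array([ 0.0604, -0.0868,  0.1415, -0.0041, -0.0026, -0.0011])]
```

View pics/c3.png

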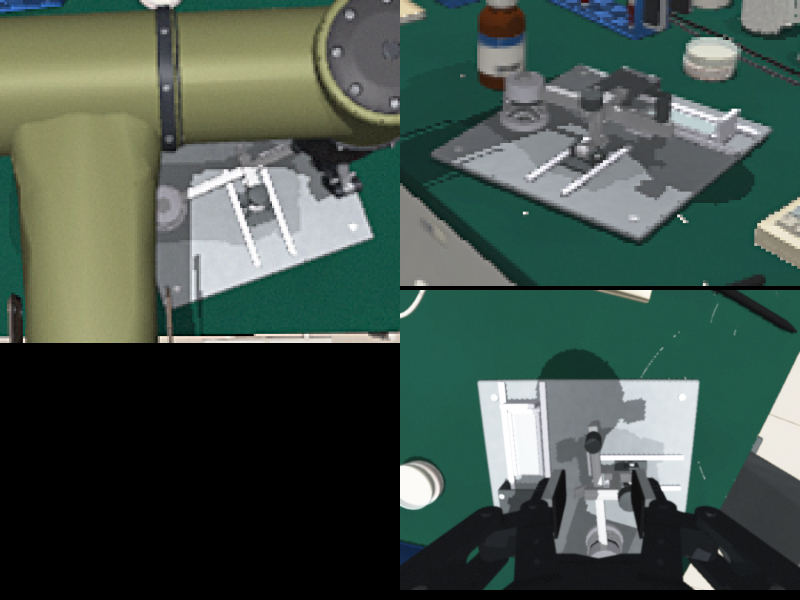

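The arm stays cocked with nothing touching it: in the wrist panel the post is at (593,438), and the bar passes through the hook. Next the carrier.

>>> {"fn": "send_rows", "kwargs": {"motion": [[0.0,0.03,-0.044,0,0,0,0],[0.0,0.0605,-0.087,0,0,0,0],[0.0,0.0605,-0.087,0.02,0,0,0],[0.0,0.0605,-0.087,0.033,-0.004,-0.002,0],[0.0,0.0605,-0.087,0.033,-0.004,-0.002,0]]}}

```text
time: 11.6
position: [650.1, -207.7, 124.2]
eef_rot: [0.002, 0.81, -0.586, -0.004]
force: [-0.2, -0.4, -1.3]
gripper_width: -0.3
```

```bash
python3 - <<'E'
from h import *
c=get_calibration("wrist");cv2.imwrite("pics/w4.png",get_image("wrist"))
print(sense()["position"],sense()["gripper_width"],rel([*g(75,-132),22],TH-np.pi))
print(proj("wrist",[[*g(56,-99),40],[*g(94,-99),40]],c))
E
```

```text
[ 650.34402158 -207.8528876   127.0826673 ] 0.3195734860810681 [ 0.0008 -0.0026  0.1051  0.0057  0.0021 -0.0021]
[[342.64702624 292.70863371]
 [280.21517629 292.97928951]]
```

View pics/w4.png

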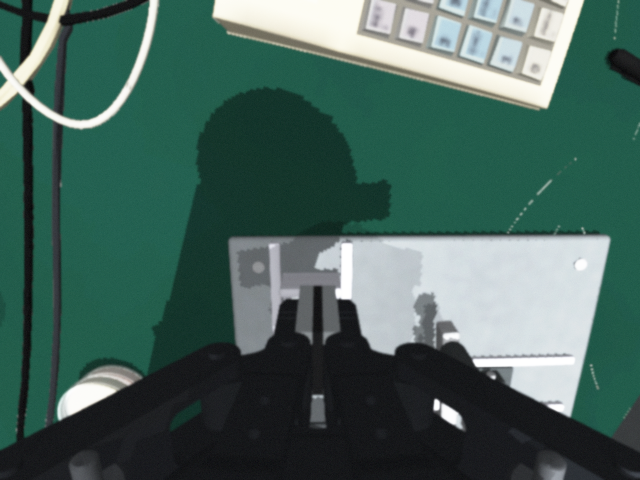

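The tab is at (282–341, 273–288), right in line with the closed fingers and within 2–3 mm of the prediction. I'll go down in front of it.

>>> {"fn": "send_rows", "kwargs": {"motion": [[0.0,0.001,-0.0025,0.03,0.006,0.002,0],[0.0,0.001,-0.0025,0.06,0.006,0.002,0],[0.0,0.001,-0.0025,0.09,0.006,0.002,0],[0.0,0.001,-0.0025,0.103,0.006,0.002,0],[0.0,0.001,-0.0025,0.103,0.006,0.002,0]]}}

```text
time: 12.07
position: [649.9, -207.6, 21.4]
eef_rot: [0.001, 0.81, -0.586, -0.002]
force: [-0.4, 0.6, -0.6]
gripper_width: -0.1
```

>>> {"fn": "send_rows", "kwargs": {"motion": [[0.0,-0.004,0,0,0,0,0],[0.0,-0.008,0,0,0,0,0],[0.0,-0.012,0,0,0,0,0],[0.0,-0.016,0,0,0,0,0],[0.0,-0.02,0,0,0,0,0]]}}

```text
time: 12.48
position: [644.3, -188.2, 23.1]
eef_rot: [0.0, 0.81, -0.586, -0.001]
force: [0.5, -0.7, 1.3]
gripper_width: 0.0
```

```bash
cat >> h.py <<'E'
def loc():
    s=sense();q=s["eef_rot"];M=Ro.from_quat([q[1],q[2],q[3],q[0]]).as_matrix()
    print(s["time"],"local",(RS.T@(s["position"][:2]-O)).round(1),"z",s["position"][2].round(1),"Ftool",(M.T@s["force"]).round(1))
E
python3 - <<'E'
from h import *
loc();print(rel([*g(75,-30),23],TH-np.pi))
E
```

```text
12.4833 local [  73.5 -110.8] z 23.1 Ftool [ 0.8 -0.3 -1.3]
[-0.0808 -0.0013  0.0002  0.0021  0.0014 -0.002 ]
```

>>> {"fn": "send_rows", "kwargs": {"motion": [[0.0,-0.007,0,0,0,0,0],[0.0,-0.014,-0.001,0,0,0,0],[0.0,-0.021,-0.001,0,0,0,0],[0.0,-0.028,-0.001,0,0,0,0],[0.0,-0.035,-0.001,0,0,0,0]]}}

```text
time: 12.9
position: [634.3, -153.9, 23.4]
eef_rot: [0.0, 0.81, -0.586, -0.001]
force: [1.0, -1.7, 1.2]
gripper_width: -0.1
```

>>> {"fn": "send_rows", "kwargs": {"motion": [[0.0,-0.007,0,0,0,0,0],[0.0,-0.014,0,0,0,0,0],[0.0,-0.021,0,0,0,0,0],[0.0,-0.028,0,0,0,0,0],[0.0,-0.035,0,0,0,0,0]]}}

```text
time: 13.32
position: [625.5, -127.7, 24.3]
eef_rot: [0.004, 0.81, -0.587, 0.005]
force: [26.2, -57.6, -22.3]
gripper_width: -0.1
```

```bash
python3 - <<'E'
from h import *
loc()
E
```

```text
13.3167 local [ 74.7 -47.5] z 24.3 Ftool [62.6 -7.  23.1]
```

>>> {"fn": "send_rows", "kwargs": {"motion": [[0.0,0.005,0,0,0,0,0],[0.0,0.012,0,-0.001,0,0,0],[0.0,0.02,0,-0.001,0,0,0],[0.0,0.03,0,-0.001,0,0,0],[0.0,0.03,0,-0.001,0,0,0]]}}

```text
time: 13.73
position: [635.2, -157.1, 25.7]
eef_rot: [0.004, 0.81, -0.587, 0.005]
force: [0.1, 0.3, 0.1]
gripper_width: -0.3
```

```bash
python3 - <<'E'
from h import *
loc()
C=np.zeros((600,800,3),np.uint8)
c=get_calibration("wrist");w=get_image("wrist");cv2.imwrite("pics/w5full.png",w)
C[:480,:400]=cv2.resize(w[200:440,180:380],(400,480),interpolation=3)
C[:360,400:]=cv2.resize(get_image("scene")[225:295,305:385],(400,350),interpolation=3)[:350] if 0 else cv2.resize(get_image("scene")[220:292,300:380],(400,360),interpolation=3)
cv2.imwrite("pics/c5.png",C)
for y in(-99,-40,-19):print(y,proj("wrist",[[*g(75,y),40]],c),proj("scene",[[*g(75,y),40]]))
E
```

```text
13.7333 local [ 74.6 -78.5] z 25.7 Ftool [-0.2 -0.2 -0.1]
-99 [[313.86867533 273.72885934]] [[365.52336608 250.04636509]]
-40 [[314.63542229 417.64869184]] [[348.16170618 244.30429794]]
-19 [[314.87448285 460.74548893]] [[342.17045387 242.32295982]]
```

View pics/c5.png

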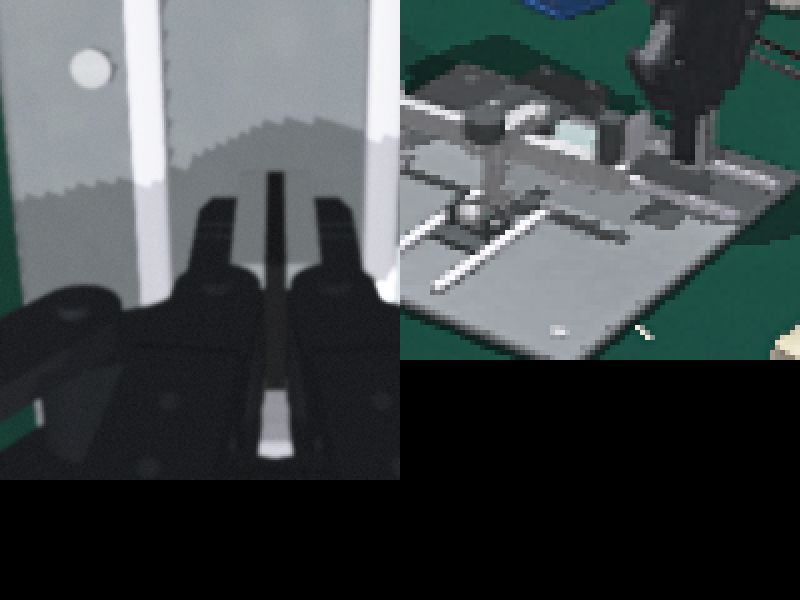

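The scene panel puts the tab near full-image (342,243), which matches home. But the stop came with the TCP about 28 mm short of it. I'll lift and look from above to settle it.

>>> {"fn": "send_rows", "kwargs": {"motion": [[0.0,0.003,0,-0.035,0,0,0],[0.0,0.003,0,-0.07,0,0,0],[0.0,0,0,-0.1,0,0,0],[0.0,-0.022,0,-0.105,0,0,0],[0.0,-0.022,0,-0.105,0,0,0]]}}

```text
time: 14.25
position: [629.0, -131.7, 134.5]
eef_rot: [0.001, 0.81, -0.586, 0.007]
force: [0.2, -0.1, -0.0]
gripper_width: 0.3
```

```bash
python3 - <<'E'
from h import *
loc()
c=get_calibration("wrist");w=get_image("wrist");cv2.imwrite("pics/w6.png",w)
for y in(-40,-36,-25,-19,2):print(y,proj("wrist",[[*g(56,y),40],[*g(94,y),40]],c).round(),proj("scene",[[*g(56,y),40],[*g(94,y),40]]).round(1).tolist())
E
```

```text
14.25 local [ 76.7 -52.4] z 134.5 Ftool [ 0.1 -0.1  0. ]
-40 [[350. 259.]
 [289. 259.]] [[344.8, 246.6], [351.4, 242.0]]
-36 [[350. 265.]
 [289. 265.]] [[343.7, 246.2], [350.3, 241.7]]
-25 [[350. 282.]
 [290. 282.]] [[340.5, 245.2], [347.2, 240.6]]
-19 [[350. 290.]
 [290. 290.]] [[338.8, 244.6], [345.5, 240.1]]
2 [[349. 320.]
 [290. 320.]] [[332.9, 242.6], [339.6, 238.2]]
```

View pics/w6.png

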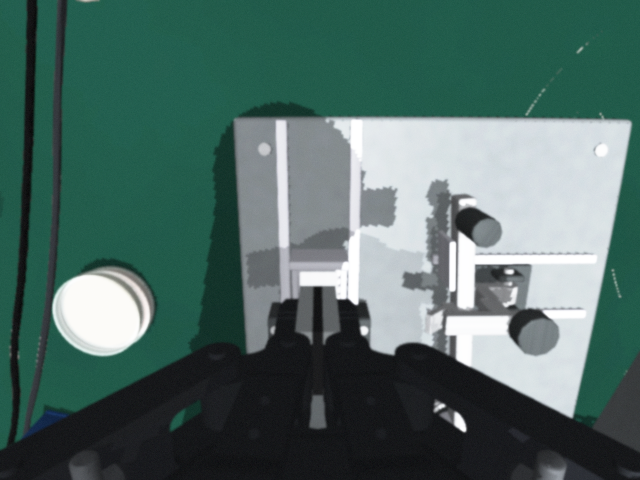

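```bash
python3 - <<'E'
from h import *
c=get_calibration("wrist");P=np.array(c["pose"]);
L=lambda px,z,c:[(RS.T@(w[:2]-O)).round(1).tolist() for w in at_z("wrist",px,z,c)]
im6=cv2.imread("pics/w6.png");im4=cv2.imread("pics/w4.png")
print("w6 edge12",L([(320,119)],12,c),"z40",[(r,L([(320,r)],40,c)) for r in(250,262,270)],"z22",L([(320,250)],22,c))
print("col w6",[ (r,im6[r,300].tolist(),) for r in range(240,300,2)])
# w4 pose = w6 pose translated: approx by TCP positions and same orientation
c4=dict(c);Q=P.copy();Q[:3,3]+=np.array([650.34,-207.85,127.08])-sense()["position"];c4["pose"]=Q
print("w4 edge12",L([(320,237)],12,c4),"z40",[(r,L([(320,r)],40,c4)) for r in(268,273,280,288)])
print("col w4",[ (r,im4[r,300].tolist(),) for r in range(260,300,2)])
E
```

```text
w6 edge12 [[73.8, -124.1]] z40 [(250, [[73.7, -47.0]]), (262, [[73.7, -39.3]]), (270, [[73.7, -34.0]])] z22 [[73.7, -41.1]]
col w6 [(240, [141, 137, 132]), (242, [133, 129, 124]), (244, [114, 111, 106]), (246, [107, 105, 99]), (248, [109, 108, 104]), (250, [128, 122, 120]), (252, [128, 122, 122]), (254, [130, 124, 122]), (256, [129, 123, 123]), (258, [132, 127, 125]), (260, [135, 127, 126]), (262, [173, 164, 163]), (264, [192, 184, 182]), (266, [190, 181, 181]), (268, [183, 175, 175]), (270, [178, 170, 168]), (272, [222, 217, 216]), (274, [237, 234, 234]), (276, [237, 234, 234]), (278, [236, 234, 233]), (280, [237, 234, 233]), (282, [236, 233, 232]), (284, [229, 227, 225]), (286, [157, 151, 148]), (288, [116, 113, 110]), (290, [116, 111, 107]), (292, [110, 106, 103]), (294, [107, 105, 102]), (296, [104, 102, 97]), (298, [102, 99, 97])]
w4 edge12 [[70.8, -127.2]] z40 [(268, [[70.9, -115.8]]), (273, [[70.9, -112.6]]), (280, [[70.9, -108.0]]), (288, [[70.9, -102.8]])]
col w4 [(260, [104, 101, 96]), (262, [106, 103, 99]), (264, [108, 104, 99]), (266, [105, 102, 97]), (268, [107, 105, 99]), (270, [108, 104, 99]), (272, [115, 110, 108]), (274, [132, 125, 125]), (276, [133, 125, 125]), (278, [132, 127, 125]), (280, [133, 126, 126]), (282, [135, 128, 129]), (284, [128, 122, 120]), (286, [113, 109, 107]), (288, [113, 111, 108]), (290, [119, 116, 113]), (292, [114, 111, 109]), (294, [109, 107, 104]), (296, [107, 104, 100]), (298, [104, 100, 98])]
```

The tab's outer edge is now at row 261, so local y is about −40. It started near −104, so travel is only about 60–65 mm and it isn't certainly home. I'll realign and push again slowly, lower down.

```bash
python3 - <<'E'
from h import *
for y,z in((-75,120),(-75,21)):print(rel([*g(75,y),z],TH-np.pi))
E
```

```text
[ 0.022   0.0009  0.0125 -0.0032 -0.0121 -0.0017]
[ 0.0208  0.0012  0.1115 -0.0032 -0.0121 -0.0017]
```

>>> {"fn": "send_rows", "kwargs": {"motion": [[0.0,0.022,0.001,0.01,-0.003,-0.012,-0.002],[0.0,0.022,0.001,0.04,-0.003,-0.012,-0.002],[0.0,0.021,0.001,0.075,-0.003,-0.012,-0.002],[0.0,0.021,0.001,0.105,-0.003,-0.012,-0.002],[0.0,0.021,0.001,0.111,-0.003,-0.012,-0.002]]}}

```text
time: 14.72
position: [630.4, -153.3, 13.4]
eef_rot: [0.002, 0.811, -0.586, -0.005]
force: [-1.1, 0.4, -2.0]
gripper_width: 0.3
```

>>> {"fn": "send_rows", "kwargs": {"motion": [[0.0,-0.005,0,0,0,0,0],[0.0,-0.01,0,0,0,0,0],[0.0,-0.015,0,0,0,0,0],[0.0,-0.019,0,0,0,0,0],[0.0,-0.02,0,0,0,0,0]]}}

```text
time: 15.13
position: [624.7, -133.3, 15.1]
eef_rot: [0.002, 0.811, -0.585, -0.004]
force: [1.3, -0.4, 0.4]
gripper_width: -0.1
```

```bash
python3 - <<'E'
from h import *
loc()
E
```

```text
15.1333 local [ 72.1 -52.5] z 15.1 Ftool [ 0.7 -1.1 -0.4]
```

>>> {"fn": "send_rows", "kwargs": {"motion": [[0.0,-0.002,0,0,0,0,0],[0.0,-0.004,0,0,0,0,0],[0.0,-0.006,0,0,0,0,0],[0.0,-0.007,0,0,0,0,0],[0.0,-0.008,0,0,0,0,0]]}}

```text
time: 15.55
position: [623.9, -129.1, 16.5]
eef_rot: [0.002, 0.811, -0.586, -0.001]
force: [9.8, -17.2, -5.6]
gripper_width: 0.2
```

```bash
python3 - <<'E'
from h import *
loc();s=sense();print(s["wrist_torque"],s["joints"])
E
```

```text
15.55 local [ 72.7 -48.3] z 16.5 Ftool [19.4 -3.9  5.6]
[-6.00275803 -3.14925635 -0.01431087] [ 0.1108322   0.21834289 -0.11703059  0.00234638 -1.24022037  0.20785516]
```

Hard contact again with the TCP at local y ≈ −48, at 19 N. Before pushing harder I'll move the arm aside and measure the travel with the top camera, before against after.

>>> {"fn": "send_rows", "kwargs": {"motion": [[0.0,0.01,0,0,0,0,0],[0.0,0.02,0,-0.01,0,0,0],[0.0,0.03,0,-0.045,0,0,0],[0.0,0.04,0,-0.085,0,0,0],[0.0,0.06,0,-0.12,0,0,0]]}}

```text
time: 15.97
position: [643.2, -185.4, 138.8]
eef_rot: [0.002, 0.811, -0.585, -0.001]
force: [2.0, 0.4, 1.2]
gripper_width: 0.2
```

```bash
python3 - <<'E'
from h import *
loc();print(rel([430,-400,170],TH-np.pi))
E
```

```text
15.9667 local [  73.3 -107.9] z 138.8 Ftool [ 0.2 -2.  -1.2]
[ 0.1364  0.2702 -0.0297  0.005  -0.0011  0.0008]
```

>>> {"fn": "send_rows", "kwargs": {"motion": [[0.0,0.136,0.1,-0.03,0,0,0],[0.0,0.136,0.1,-0.03,0,0,0],[0.0,0.136,0.1,-0.03,0,0,0],[0.0,0.136,0.27,-0.03,0,0,0],[0.0,0.136,0.27,-0.03,0,0,0]]}}

```text
time: 16.38
position: [531.4, -344.3, 163.5]
eef_rot: [0.002, 0.811, -0.585, -0.002]
force: [0.5, -1.3, 0.3]
gripper_width: -0.1
```

>>> {"fn": "send_rows", "kwargs": {"motion": [[0.0,0.03,0.13,0,0,0,0],[0.0,0.03,0.13,0,0,0,0],[0.0,0.03,0.13,0,0,0,0],[0.0,0.03,0.13,0,0,0,0],[0.0,0.03,0.13,0,0,0,0]]}}

```text
time: 16.8
position: [415.1, -415.4, 165.2]
eef_rot: [0.002, 0.81, -0.587, -0.002]
force: [-0.4, 0.6, -0.2]
gripper_width: 0.1
```

```bash
python3 - <<'E'
from h import *
print(sense()["position"])
t=get_image("top");cv2.imwrite("pics/t7f.png",t);s=get_image("scene")
C=np.zeros((600,800,3),np.uint8)
f=lambda i,x,y,w,h:cv2.resize(i[y:y+h,x:x+w],(400,300),interpolation=3)
a=cv2.imread("pics/top0.png");b=cv2.imread("pics/scene0.png")
C[:300,:400]=f(a,290,185,100,75);C[:300,400:]=f(t,290,185,100,75)
C[300:,:400]=f(b,300,220,100,75);C[300:,400:]=f(s,300,220,100,75)
cv2.imwrite("pics/c7.png",C)
E
```

```text
[ 415.09832905 -415.41626799  165.16604941]
```

View pics/c7.png

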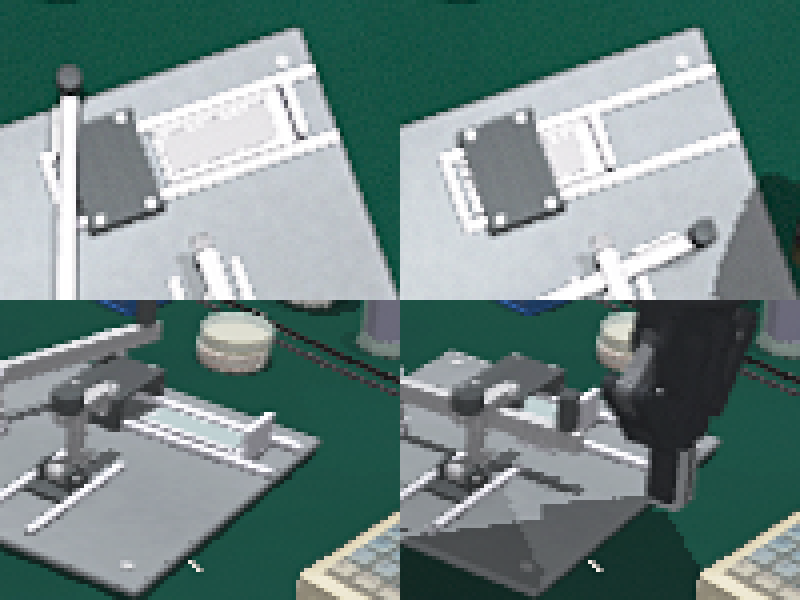

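Before and after, the tab's dark line moves from about (294,110) to (607,139) in the enlarged panels, which is about 61 mm, so it is short of 80. I'll sample profiles along the lane numerically.

```bash
python3 - <<'E'
from h import *
a=cv2.imread("pics/top0.png",0);b=cv2.imread("pics/t7f.png",0)
ys=np.arange(-128,126,3.)
for z,x in((18,75),(18,65),(18,85),(40,75)):
    m=proj("top",[[*g(x,y),z] for y in ys]).astype(np.float32)
    A=cv2.remap(a,m[:,:1],m[:,1:],1)[:,0];B=cv2.remap(b,m[:,:1],m[:,1:],1)[:,0]
    print("z",z,"x",x)
    print(" ".join(f"{int(y)}:{p}/{q}" for y,p,q in zip(ys,A,B)))
E
```

```text
z 18 x 75
-128:60/58 -125:64/62 -122:154/154 -119:208/209 -116:203/206 -113:204/207 -110:202/208 -107:213/207 -104:246/205 -101:249/204 -98:155/205 -95:215/205 -92:254/205 -89:255/204 -86:245/204 -83:226/205 -80:229/206 -77:230/205 -74:230/207 -71:230/207 -68:230/205 -65:230/207 -62:230/208 -59:230/208 -56:232/210 -53:230/209 -50:230/205 -47:229/206 -44:230/202 -41:230/187 -38:231/249 -35:230/213 -32:230/183 -29:230/252 -26:231/255 -23:231/251 -20:230/234 -17:231/232 -14:231/232 -11:229/232 -8:222/232 -5:193/234 -2:204/234 1:151/176 4:117/121 7:122/122 10:123/123 13:121/122 16:118/124 19:123/126 22:125/125 25:123/126 28:122/124 31:118/123 34:120/125 37:124/125 40:123/125 43:124/125 46:124/123 49:83/133 52:224/191 55:254/235 58:254/195 61:240/224 64:245/251 67:216/219 70:192/195 73:213/216 76:211/215 79:211/215 82:211/215 85:210/215 88:211/215 91:211/215 94:211/213 97:208/211 100:209/215 103:210/214 106:206/208 109:203/209 112:204/210 115:207/214 118:211/215 121:219/221 124:152/156
z 18 x 65
-128:59/60 -125:60/65 -122:156/158 -119:209/210 -116:202/205 -113:201/206 -110:202/205 -107:20
[... 2181 characters left out ...]
:231/201 -56:230/207 -53:230/209 -50:230/208 -47:230/206 -44:231/207 -41:230/200 -38:230/230 -35:232/254 -32:229/211 -29:230/217 -26:230/255 -23:230/253 -20:230/238 -17:230/229 -14:230/232 -11:226/233 -8:238/232 -5:232/233 -2:203/236 1:196/230 4:129/156 7:117/119 10:120/123 13:121/122 16:121/120 19:121/124 22:121/122 25:122/123 28:125/124 31:120/124 34:121/124 37:123/124 40:124/125 43:122/124 46:122/124 49:86/122 52:237/149 55:255/241 58:249/229 61:227/211 64:243/252 67:232/235 70:196/200 73:209/214 76:211/213 79:208/211 82:208/213 85:209/214 88:210/213 91:210/214 94:209/215 97:209/212 100:212/215 103:212/213 106:204/210 109:204/209 112:204/207 115:210/212 118:215/216 121:210/214 124:141/145
```

```bash
python3 - <<'E'
from h import *
print(sense()["force"],sense()["time"]);print(job_done())
E
```

```text
[-0.10136967  1.24322205 -0.36670153] 16.9
the job is handed in; nothing more can be done
None
```

I cocked the spreader's arm, pushed the slide carrier to a hard stop, and handed the job in at 16.9 s. One check on the carrier's travel disagrees.

- **Arm:** I drew it back slowly with the post caged between loosely open fingers, easing forward to test for the catch. It caught after being drawn to about 1.22 rad: the load dropped from about 10 N to 0.5 N on easing. I then lifted off, and the last pictures show it still cocked with nothing touching it.
- **Carrier:** I pushed it under the bridge with closed fingers until it stopped hard. The first push ran faster than it should have and peaked at about 67 N at the wrist, on the fingertips. A slow second push stopped within about 1 mm of the same place at 19 N. The top view shows the tray's far end within a few millimetres of the end stop.
- **The check that disagrees:** the pictures give about 61–66 mm of travel, not 80 mm. I took this to mean the carrier started partly in. I relied on the hard stop and the small gap at the end stop, and did not confirm full travel separately.
- **Other items:** no contact with anything else was felt, but I did not check the other items' positions at the end.

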